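Draw a crate out of the deep stall rack with a drag hook

TASK

Use the forged drag hook to bring the open wooden crate of iron spikes forward from deep in the stall rack: slip the hook in above the crate, drop its toe behind the crate's front lip and draw the crate forward until you feel its front come up snug and square against the rack's stop bar, gently, and without the gripper itself ever touching the crate. Then lift the hook out, leaving the crate against the bar, and lay it back in the two notches of its stand as it lay before, leaving everything else where it is.

Things in the scene. Friction and masses are not known exactly. Their poses are not given: they have to be found in the camera images.
- rack: Sizes in mm. Low stall rack fixed on the bench: deck 560 wide, from x = -45 to 325, its top 30 above the bench; front and back open. Origin: bench height, mid-width, 35 in front of the upper tier; x points into the rack, z up. On the deck stand crate, pail and chest side by side, y about -175, 0, +175 in any order. Posts 14 square at x = 42 and 318, y = +-273.
- tier_front (a point): Sizes in mm. Front lower edge, mid-width, of the rack's upper tier: 183 above the bench, at rack x = 35; axes as the rack's. The tier is flat steel bars across the rack (along y), 14 wide, 6 thick, 32 gaps, from x = 35 to 325, so only the deck in front of x = 35 is open above.
- stop_brackets: Sizes in mm. Two slotted steel brackets on the rack's deck ends, clamping by wing nuts the stop bar: a rigid dark steel strip 14 thick, 556 wide, its top 56 above the bench, across the front of the deck. The bar is set anew each time: its inner (far) face lies anywhere from x = -20 to +4, parallel to y, and must be felt. Origin: rack's origin, 30 above the bench, axes as the rack's.
- crate: The only open wooden box: 170 deep (x), 140 wide (y), 85 high, walls and floor 8 thick, 0.75 to 1.25 kg, friction about 0.6 on the deck (varies). Iron spikes fixed in its back half (x above 100, up to 36 high), front half empty. Origin: underside, below the middle of its front face; x from front to back, z up. Starts with its front at rack x = 75 to 105, turned up to 0.2 rad to the rack.
- crate_lip (a point): Sizes in mm. Middle of the top edge of the crate's front wall: (4, 0, 85) in the crate's frame, 115 above the bench, 68 below the tier's bars. The wall reaches from x = 0 (outer face) to 8 (inner face).
- hook: Sizes in mm. Drag hook, 0.30 kg: round steel shaft 10 thick along x, flat-sided ash handle x = -55 to 55, sides at y = +-13, z = +-16; knob of radius 13 at x = -125; straight 10 thick toe bent at 90 degrees at x = 190. Origin: mid-handle on the shaft's axis, the place to grip; x to the toe, z opposite to the toe (up as it lies). Mass centre at x = 17. Starts on its stand, toe hanging.
- hook_toe (a point): Sizes in mm. Centre of the round end of the toe: (190, 0, -65) in the hook's frame; the very end is 5 lower. Upright, the hook is 75 high from shaft top to toe end, more than the 68 gap above the crate; leaned about its shaft by 45 to 50 degrees it is 52 to 56 high and passes.
- stand: Sizes in mm. Fixed dark steel stand for the hook: base 220 x 70 x 6, two uprights 8 thick at x = -80 and 100, each with an open 90 degree V notch (40 wide at its mouth, mouth 12 above the seated shaft's axis) that takes the bare shaft on either side of the handle. Origin: bench height, straight below the seat; x along the seated hook to its toe, z up.
- stand_seat (a point): Sizes in mm. Where the hook's origin lies when the hook rests in the notches: 95 above the bench, the hook's x along the stand's x.
- pail: Sizes in mm. Bystander on the rack: round steel pail, 114 mm across the rim, 100 mm high with a bail arching 23 mm above; origin at its underside's height, 57 mm in front (-x) of its axis.
- chest: Sizes in mm. Bystander on the rack: closed dark wooden chest with iron straps, 124 x 124 x 80 mm; origin at its underside, below the middle of its front face.
- hammer: Sizes in mm. Bystander: hammer lying on the bench, 240 mm long, below 50 mm high.
- tongs: Sizes in mm. Bystander: steel tongs lying on the bench, about 250 mm long and 14 mm high.
- horseshoe: Sizes in mm. Bystander: horseshoe lying on the bench, about 130 mm across, 10 mm high.
- rivet_tray: Sizes in mm. Bystander: steel tray of rivets on the bench, 130 x 90 x 32 mm; origin at the centre of its underside.
Mind the look-alikes: they are no part of the job. What is shaped like the crate but purple or red is not meant.

How it is judged:
By the outcome, as a careful person would: the job done as asked, in the order asked, and still so for the second after the job is handed in, with the robot touching nothing.
It also fails if it takes over 64 s, if anything falls off the work surface, if the arm or the gripper's body presses on something with over 40 N, if the wrist force passes 120 N, or if a joint passes its speed limit or range.

ROBOT

A 7-joint arm with a two-finger parallel gripper is mounted at the origin on the work surface. World frame = base frame: x ahead of the robot, y to its left, z up, the work surface at z = 0. Lengths are in m, angles in degrees, forces in N, time in s.
With the tool pointing down it reaches from about 0.425 to 0.875 m from the base axis. Payload 4.7 kg.
Tool frame: the origin (TCP) lies on the centre line of the jaws, within the pads' length; the fingertips stand env.nose_length ahead of it and the grasp point (between the pads) lies 8 mm behind it (env.nose_length is the distance from the TCP to the fingertips, in m); y points along the fingers, z is the direction in which the jaws open and shut, and the axes are right-handed (so a half turn about y gives the same grasp; the last joint's range is limited). The gripper opens to 87 mm and grips with 3 to 60 N. Pads are 19 mm wide; open, the fingers measure 117 mm over their backs; the gripper's body (75 mm by 190 mm) begins 51 mm behind the grasp point.
Start: joints at [-63.192, 18.392, -4.016, 83.108, 1.295, 78.541, -3.26], TCP at [0.285, 0.584, 0.234] pointing down, gripper open.
Joint ranges: [-163.93, 163.93], [-17.29, 119.83], [-79.2, 71.16], [3.27, 140.29], [-89.18, 269.18], [5.43, 117.66], [-154.24, 154.24]. Speed limits (degrees/s): [147.25, 147.25, 180, 180, 180, 180, 180].

INTERFACE

Orientations are given as [roll, pitch, yaw] about the fixed x, y, z axes, in that order (R = Rz(yaw) Ry(pitch) Rx(roll)).
In Python, from cell import env, read_camera, camera_info, job, models gives the robot as it stands.
- The arm moves only by the tool move_arm, never from a script. Its argument "moves" is a list of rows, each a list of 6 numbers: the shift along the tool's x, y, z in mm, then the turn, a rotation vector about the tool's x, y, z in degrees. In form: [[x, y, z, ax, ay, az], ...]. A call has 1 to 20 rows; each row is the pose to reach, as a shift and turn from the pose commanded when the call began, along the tool's axes at that moment; what a row does not reach only later rows make up. A row lasts 1/12 s, in which the tool goes at most 41.7 mm and 7.16 degrees, less where a joint would pass 70% of its speed; a pose out of reach is approached as far as the arm can. A call with a gripper value outside its range is refused whole. "claw" is the finger opening in mm, from 0 to 87, set as the call begins (left out, the last holds). The fingers move at their own pace and stop on an object; "newtons" is the grip in N (left out, the last holds). Time passes only in rows, so rows that repeat a pose let the fingers close. It gives the time, the measured TCP pose, the force and the opening at its end, in the units of the state.
- env.get_obs(): the state, without advancing time (a new reading comes with each control period).
- read_camera(name): name is "scene" or "side" or "wrist"; returns (picture, depth): 400x640x3 uint8, red, green, blue; 400x640 float32, m along the optical axis (not along the pixel's ray), 0 where there is no reading.
- camera_info(name): a dict with "fx", "fy", "cx", "cy" (pixels), "R" (3x3) and "t" (3): a world point X has camera coordinates R X + t. Camera axes: x right, y down, z forward; pixel columns grow to the right and rows downward; lengths in m; the calibration is good to about 2 mm. The wrist camera is an equidistant fisheye: a pixel r from the principal point sees the ray r / f radians off the axis. A picture is of the moment at which its call begins: read the wrist's pose just before it. camera_info takes no time and is no camera call; for the wrist camera it gives the pose at the moment of the call.
- job.sign_off(): hands the job in, once; it reports no verdict.
Trained networks look in the newest picture that a camera, given by its name, has taken for a name from the list of things; names that differ only in an ending like _2 or _b are one class to them, and where a whole thing is asked for, a point or a joint stands for the part that bears it (a point fixed in the world has none). Each returns a list of dicts, best first, with "score" (0 to 1); they miss things now and then, are a little off and sometimes report something else, mostly with a low value. They report only what shows in the picture. A call takes as long as a camera call. They do not tell look-alikes from the thing itself.
- models.spot_in(target, camera): "point" ([x, y, z] in m, in world coordinates, good to about 4 mm: the middle of the surface that is visible of it).
- models.cut_out(target, camera): "mask" (400x640 bool, what is visible of it).
The state is a dict: "time_s": time; "qpos": joint angles; "joint_velocities": joint speeds; "effort": joint torques, N m; "tool_pos": TCP position; "tool_rot": TCP orientation; "force": force on the tool from outside, world axes, zero at the start; "wrist_torque": the same for the moment, N m; "grip_width": finger opening in m.
Only numpy, scipy, OpenCV 4.12 (cv2) and the standard library are available. Lean on these libraries where they do the work, as an engineer would, in place of code of your own. Each camera call takes 0.05 s, during which the arm holds its last target.

## Working session

There is one attempt and no reset: what is moved stays moved. The work goes in short steps, Python scripts to look and compute and a tool call to move; the robot and the scene stay as the last step left them, time stands still between calls to the robot, and variables do not carry over. Pictures are saved under pics/ and viewed, and the job is handed in when it is done.

Besides the shell and the picture viewer there is one more tool, called after ">>>" by a JSON object that holds its "api" and its "payload". move_arm: Moves the arm, as the interface text tells. Its arguments: {"type":"object","properties":{"moves":{"type":"array","items":{"type":"array","items":{"type":"number"}}},"claw":{"type":"number"},"newtons":{"type":"number"}},"required":["moves"]}

```bash
ls; mkdir -p pics; python3 - <<'E'
from cell import env, read_camera, camera_info, job, models
import cv2, numpy as np
o=env.get_obs(); print(o, env.nose_length)
for n in ["scene","side","wrist"]:
    p,d=read_camera(n); cv2.imwrite(f"pics/{n}0.png",p[:,:,::-1]); np.save(f"{n}0.npy",d)
    print(n,{k:np.round(v,4) for k,v in camera_info(n).items()})
E
```

```text
pics
{'time_s': 0.0, 'qpos': array([-63.19082413,  18.43865935,  -4.01436577,  83.17431623,
         1.2954446 ,  78.53873133,  -3.26028651]), 'joint_velocities': array([-0.00210111,  0.04308261,  0.02665406, -0.06428211, -0.04288996,
        0.02835616,  0.01374791]), 'effort': array([-7.40113373e-04, -4.91274011e+01, -4.04037209e-01, -3.12535286e+01,
       -6.39936095e-02,  4.35368554e-02,  1.77283159e-04]), 'tool_pos': array([0.28478659, 0.58371803, 0.23247098]), 'tool_rot': array([-9.01064481e+01, -6.42545417e-03, -2.60007372e+01]), 'force': array([-0.56880934,  0.141083  ,  1.06141386]), 'wrist_torque': array([-0.02311263, -0.02485561,  0.04365193]), 'grip_width': 0.08724849072611365} 0.011
scene {'fx': np.float64(366.2269), 'fy': np.float64(366.2269), 'cx': np.float64(324.1343), 'cy': np.float64(199.9336), 'R': array([[-0.6537,  0.7565, -0.017 ],
       [ 0.6341,  0.5354, -0.5579],
       [-0.413 , -0.3755, -0.8297]]), 't': array([ 0.3798, -0.2337,  1.4337])}
side {'fx': np.float64(382.948), 'fy': np.float64(382.948), 'cx': np.float64(314.5305), 'cy': np.float64(202.5764), 'R': array([[ 0.7364, -0.6764, -0.0136],
       [-0.4764, -0.5042, -0.7203],
       [ 0.4803,  0.5369, -0.6936]]), 't': array([-0.3954,  0.3162,  0.8915])}
wrist {'fx': np.float64(309.7069), 'fy': np.float64(309.7069), 'cx': np.float64(319.9821), 'cy': np.float64(199.3201), 'R': array([[ 4.379e-01,  8.990e-01, -5.000e-04],
       [ 8.574e-01, -4.175e-01,  3.011e-01],
       [ 2.705e-01, -1.323e-01, -9.536e-01]]), 't': array([-0.6499, -0.038 ,  0.392 ])}
```

View pics/scene0.png

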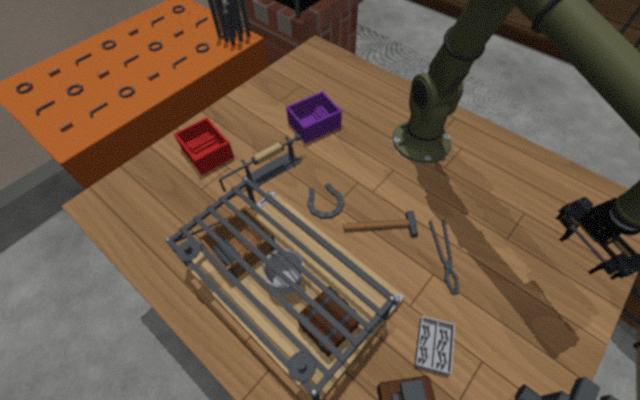

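View pics/side0.png

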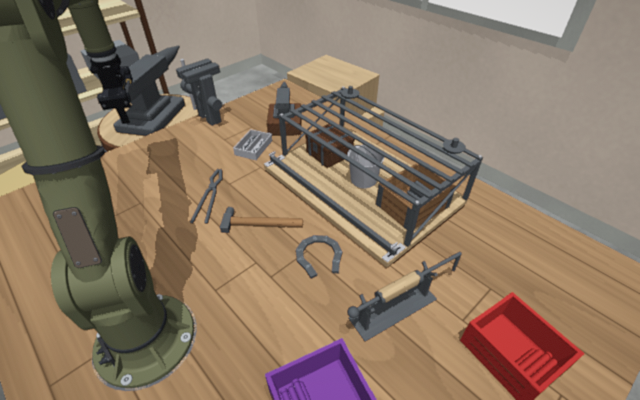

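View pics/wrist0.png

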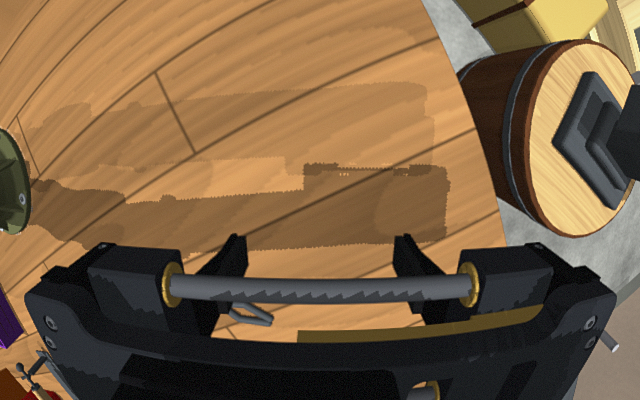

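```bash
python3 - <<'E'
from cell import env, read_camera, camera_info, job, models
import numpy as np
for c in ["scene","side","wrist"]:
  for t in ["tier_front","crate","crate_lip","hook","hook_toe","stand","stand_seat","pail","chest","stop_brackets","rack"]:
    try: print(c,t,[(np.round(r["point"],4).tolist(),round(r["score"],2)) for r in models.spot_in(t,c)[:4]])
    except Exception as e: print(c,t,e)
E
```

```text
scene tier_front [([0.7998, 0.069, 0.1769], 0.66)]
scene crate [([0.7809, -0.1784, 0.0617], 0.79), ([0.578, -0.6095, 0.0395], 0.78), ([0.5992, 0.0497, 0.0571], 0.4), ([0.3839, 0.3328, 0.0119], 0.3)]
scene crate_lip [([0.7804, -0.174, 0.067], 0.96), ([0.5757, -0.6059, 0.0447], 0.64), ([0.1949, -0.3826, 0.0461], 0.62)]
scene hook [([0.4996, -0.3391, 0.0982], 0.85), ([0.4734, -0.34, 0.0061], 0.71), ([0.3969, 0.1321, 0.0284], 0.6)]
scene hook_toe [([0.4992, -0.3414, 0.0964], 0.56)]
scene stand [([0.471, -0.3421, 0.0063], 0.79)]
scene stand_seat [([0.4746, -0.3398, 0.0007], 0.75), ([0.3847, 0.3347, 0.0146], 0.68), ([0.4713, -0.0872, 0.0089], 0.21)]
scene pail [([0.7566, 0.0016, 0.0865], 0.59)]
scene chest [([0.7917, 0.1991, 0.1143], 0.79), ([0.7582, 0.0041, 0.0846], 0.43)]
scene stop_brackets [([0.5983, 0.0515, 0.0568], 0.94)]
scene rack [([0.7975, 0.0696, 0.1791], 0.88)]
side tier_front [([0.6933, -0.0519, 0.0549], 0.66)]
side crate [([0.7515, -0.1642, 0.0757], 0.97), ([0.2398, -0.3432, 0.0316], 0.68), ([0.5944, -0.5996, 0.0398], 0.64), ([0.7482, 0.0083, 0.093], 0.46)]
side crate_lip [([
[... 402 characters left out ...]
pail [([0.7497, 0.0052, 0.0899], 0.57)]
side chest [([0.7432, 0.1585, 0.095], 0.98)]
side stop_brackets [([0.5973, -0.0511, 0.0491], 0.86), ([0.4799, -0.3466, 0.1021], 0.6)]
side rack [([0.697, -0.0447, 0.0567], 0.57)]
wrist tier_front []
wrist crate [([0.511, -0.5855, 0.0355], 0.76), ([0.2662, -0.3233, 0.032], 0.76), ([0.4301, -0.3258, 0.0979], 0.15)]
wrist crate_lip [([0.2621, -0.3272, 0.0307], 0.82), ([0.5105, -0.5836, 0.0273], 0.6)]
wrist hook [([0.43, -0.3199, 0.0996], 0.87)]
wrist hook_toe [([0.4314, -0.3248, 0.0963], 0.8)]
wrist stand [([0.4223, -0.329, 0.0088], 0.69)]
wrist stand_seat [([0.417, -0.3246, 0.0047], 0.85)]
wrist pail []
wrist chest []
wrist stop_brackets []
wrist rack []
```

```bash
cat > h.py <<'E'
import numpy as np, cv2
from cell import env, read_camera, camera_info, job, models
def cloud(cam,d,info=None):
    i=info or camera_info(cam); v,u=np.mgrid[0:400,0:640]
    x=(u-i['cx'])/i['fx']; y=(v-i['cy'])/i['fy']
    P=np.stack([x*d,y*d,d],-1)
    return (P-i['t'])@i['R'] , d>0
E
python3 - <<'E'
from h import *
W=[];C=[]
for c in ["scene","side"]:
    d=np.load(c+"0.npy"); P,m=cloud(c,d); im=cv2.imread(f"pics/{c}0.png")
    W.append(P[m]);C.append(im[m])
    np.save(c+"_P.npy",P)
    q=P[m]; print(c, np.histogram(q[(q[:,0]>.3)&(q[:,0]<.5)&(q[:,1]>-.2)&(q[:,1]<.2)][:,2],bins=np.arange(-.01,.02,.002)))
for k,(w,c) in enumerate(zip(W,C)):
    # topdown: x up, y left ; 0.35..1.0 x ; -0.55..0.4 y
    im=np.zeros((480,760,3),np.uint8); s=800
    o=np.argsort(w[:,2]); w=w[o];c=c[o]
    u=((0.35-w[:,1])*s).astype(int); v=((0.97-w[:,0])*s).astype(int)
    ok=(u>=0)&(u<759)&(v>=0)&(v<479)&(w[:,2]<.25)
    for du in(0,1):
      for dv in (0,1): im[v[ok]+dv,u[ok]+du]=c[ok]
    cv2.imwrite(f"pics/top{k}.png",im)
E
```

```text
scene (array([   0,    6,  126,  532, 1381, 1578,  790,  183,   85,  114,  127,
         66,   36,   42]), array([-0.01 , -0.008, -0.006, -0.004, -0.002,  0.   ,  0.002,  0.004,
        0.006,  0.008,  0.01 ,  0.012,  0.014,  0.016,  0.018]))
side (array([   0,    2,   73, 1000, 3000, 2201,  366,   67,  133,  268,  201,
         52,   61,   55]), array([-0.01 , -0.008, -0.006, -0.004, -0.002,  0.   ,  0.002,  0.004,
        0.006,  0.008,  0.01 ,  0.012,  0.014,  0.016,  0.018]))
```

View pics/top0.png

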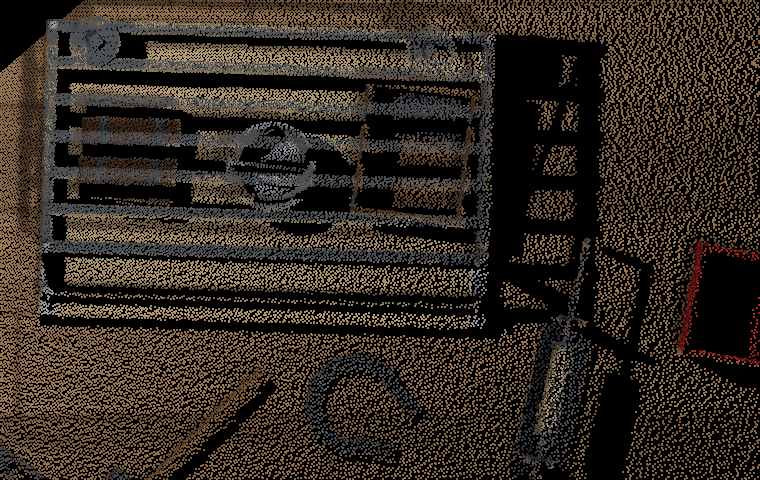

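View pics/top1.png

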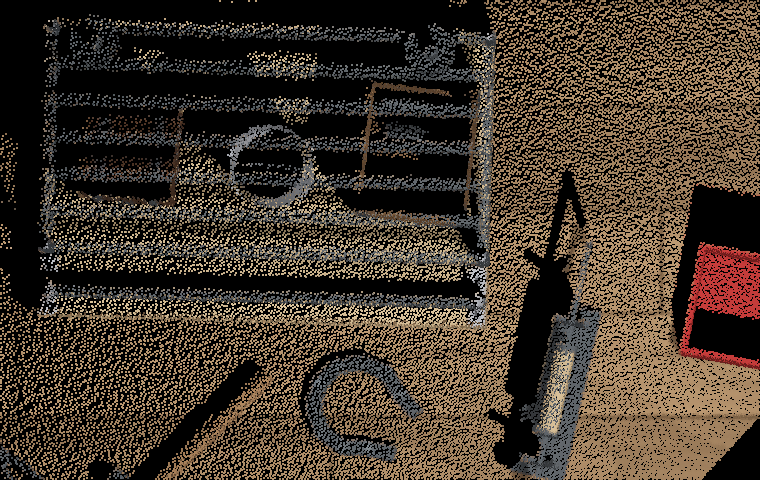

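```bash
python3 - <<'E'
from h import *
from scipy.optimize import minimize
PP={c:np.load(c+"_P.npy") for c in("scene","side")}; IM={c:cv2.imread(f"pics/{c}0.png") for c in PP}
box=lambda q,a,b:np.all((q>a)&(q<b),-1)
def rackfit(q):
    best=None
    def cost(p):
        yaw,x0=p; c,s=np.cos(yaw),np.sin(yaw)
        xr=c*(q[:,0])+s*q[:,1]-x0-.035   # from tier front
        # distance to bars: bar k spans 46k..46k+14
        e=np.abs((xr-.007+.023)%.046-.023)   # dist to bar centre
        k=np.round((xr-.007)/.046)
        out=np.maximum(e-.006,0)+ (k<0)*.03+(k>6)*.03
        return np.minimum(out,.02).mean()
    for yaw in np.radians(np.arange(-5,1,.2)):
        for x0 in np.arange(.5,.75,.002):
            v=cost((yaw,x0))
            if best is None or v<best[0]: best=(v,yaw,x0)
    r=minimize(cost,best[1:],method="Nelder-Mead",options=dict(xatol=1e-5,fatol=1e-8))
    return r
for c,P in list(PP.items())+[("both",None)]:
    if c=="both": q=np.vstack([PP[k].reshape(-1,3) for k in PP])
    else: q=P.reshape(-1,3)
    t=q[box(q,[.55,-.32,.186],[1,.36,.192])]
    r=rackfit(t); yaw,x0=r.x
    cc,s=np.cos(yaw),np.sin(yaw)
    xr=cc*t[:,0]+s*t[:,1]-x0; yr=-s*t[:,0]+cc*t[:,1]
    m=(xr>.03)&(xr<.33)
    print(c,len(t),np.degrees(yaw),x0,r.fun,"y range",np.percentile(yr[m],[.3,1,5,95,99,99.7]), "z",np.median(t[m,2]))
    y0=np.mean(np.percentile(yr[m],[.5,99.5]))
    # stop bar / deck
    allr=np.stack([cc*q[:,0]+s*q[:,1]-x0,-s*q[:,0]+cc*q[:,1]-y0,q[:,2]],-1)
    b=allr[box(allr,[-.06,-.2,.05],[.03,.2,.062])]
    print(" stopbar x pct",np.percentile(b[:,0],[1,5,25,50,75,95,99]),np.median(b[:,2]),len(b))
    dk=allr[box(allr,[-.08,-.2,.026],[.03,.2,.034])]
    print(" deck x pct",np.percentile(dk[:,0],[1,3,5]))
    rim=allr[box(allr,[.05,-.29,.108],[.30,-.07,.120])]
    if len(rim)>30:
        def ct(p):
            a=p[2];ca,sa=np.cos(a),np.sin(a)
            X=ca*(rim[:,0]-p[0])+sa*(rim[:,1]-p[1]); Y=-sa*(rim[:,0]-p[0])+ca*(rim[:,1]-p[1])
            ex=np.abs(np.abs(X-.085)-.081);ey=np.abs(np.abs(Y)-.066)
            ox=np.maximum(np.abs(X-.085)-.085,0); oy=np.maximum(np.abs(Y)-.07,0)
            d=np.minimum(np.hypot(np.maximum(ex-.003,0),oy),np.hypot(np.maximum(ey-.003,0),ox))
            return np.minimum(d,.01).mean()
        rs=[minimize(ct,[x,y,a],method="Nelder-Mead",options=dict(xatol=1e-5,fatol=1e-8,maxiter=2000)) for x in(.08,.09,.1) for y in(-.18,-.165,-.19) for a in(-.15,-.07,0,.07,.15)]
        r2=min(rs,key=lambda r:r.fun); print(" crate in rack",r2.x,r2.fun,len(rim))
E
```

```text
scene 7495 -1.7448646346121646 0.6117192692642451 0.00018565645417434134 y range [-0.23775525 -0.23305046 -0.20412427  0.3013538   0.31669678  0.31906975] z 0.18923071221576163
 stopbar x pct [-0.02057153 -0.01978034 -0.01873785 -0.01749671 -0.01635729 -0.01521327
 -0.01393319] 0.05598189917511255 145
 deck x pct [-0.04475513 -0.04374084 -0.04274694]
 crate in rack [ 0.08817239 -0.17810681 -0.08820467] 0.00069322557886135 510
side 4104 -1.706217645406721 0.6115855875492098 0.0003679418447603823 y range [-0.23947642 -0.23722873 -0.22184411  0.27708929  0.31101399  0.31728958] z 0.1882688960249802
 stopbar x pct [-0.02030689 -0.01947473 -0.01754854 -0.01412446 -0.00958784 -0.0062091
 -0.00499742] 0.05487109409713706 514
 deck x pct [-0.04499329 -0.04424317 -0.04360414]
 crate in rack [ 0.0873451  -0.17803056 -0.08559049] 0.0010947557770875106 410
both 11599 -1.7350544130551846 0.6116754108070166 0.0002507471604386188 y range [-0.23847827 -0.2351044  -0.21317239  0.29675675  0.31557682  0.31875683] z 0.18884224948029465
 stopbar x pct [-0.02047729 -0.01966394 -0.01799454 -0.01577724 -0.01075555 -0.00676087
 -0.0050957 ] 0.05507866129234431 661
 deck x pct [-0.04489723 -0.04409808 -0.04321381]
 crate in rack [ 0.08779119 -0.1780641  -0.08923092] 0.0009370528655380062 920
```

```bash
python3 - <<'E'
from h import *
from scipy.optimize import minimize
PP={c:np.load(c+"_P.npy") for c in("scene","side")}; IM={c:cv2.imread(f"pics/{c}0.png") for c in PP}
q=np.vstack([PP[k].reshape(-1,3) for k in PP]); 
col=np.vstack([IM[k].reshape(-1,3) for k in PP]).astype(float)
src=np.concatenate([np.full(256000,i) for i in range(2)])
m=np.all((q>[.3,-.5,.02])&(q<[.75,-.27,.2]),-1)
q=q[m];col=col[m];src=src[m]
# exclude rack
yaw=np.radians(-1.735);yr=-np.sin(yaw)*q[:,0]+np.cos(yaw)*q[:,1]-.04
k=yr<-.285; q=q[k];col=col[k];src=src[k]
m2=q[:,2]>.085
# hook model: SDF surface
def sdf(p,q):
    x,y,a,z,pit=p[:5]; c,s=np.cos(a),np.sin(a)
    X=c*(q[:,0]-x)+s*(q[:,1]-y);Y=-s*(q[:,0]-x)+c*(q[:,1]-y);Z=q[:,2]-z-pit*X
    hb=np.stack([np.abs(X)-.055,np.abs(Y)-.013,np.abs(Z)-.016],-1)
    h=np.linalg.norm(np.maximum(hb,0),axis=-1)+np.minimum(hb.max(-1),0)
    xs=np.clip(X,-.125,.19); sh=np.sqrt((X-xs)**2+Y**2+Z**2)-.005
    zt=np.clip(Z,-.065,0); toe=np.sqrt((X-.19)**2+Y**2+(Z-zt)**2)-.005
    kn=np.sqrt((X+.125)**2+Y**2+Z**2)-.013
    return np.min([h,sh,toe,kn],0)
# stand sdf : base + uprights to z .107
def sd2(p,q):
    x,y,a=p[:3]; c,s=np.cos(a),np.sin(a)
    X=c*(q[:,0]-x)+s*(q[:,1]-y);Y=-s*(q[:,0]-x)+c*(q[:,1]-y);Z=q[:,2]
    o=[]
    for xc in(-.08,.10):
        b=np.stack([np.abs(X-xc)-.004,np.abs(Y)-.03,np.maximum(Z-.107,-Z)],-1)
        o.append(np.linalg.norm(np.maximum(b,0),axis=-1)+np.minimum(b.max(-1),0))
    return np.min(o,0)
for name,sel in (("both",m2),("scene",m2&(src==0)),("side",m2&(src==1))):
    qq=q[sel]
    ct=lambda p:np.minimum(np.abs(np.minimum(sdf(p,qq),1e9)),.008).mean()
    rs=[minimize(ct,[.47+dx,-.345+dy,a,.095,0],method="Nelder-Mead",options=dict(maxiter=3000,xatol=1e-5,fatol=1e-8,initial_simplex=None)) for dx in(-.03,-.01,.01,.03) for dy in(-.01,.01) for a in(-.28,-.2,-.12)]
    r=min(rs,key=lambda r:r.fun); print(name,len(qq),np.round(r.x,4),np.degrees(r.x[2]),r.fun)
E
```

```text
both 1855 [ 0.4822 -0.3432 -0.2208  0.0944  0.0012] -12.650505281603348 0.0019078837836683476
scene 573 [ 0.4821 -0.3443 -0.218   0.0954  0.0007] -12.488315073315649 0.0021870833707300077
side 1282 [ 4.822e-01 -3.430e-01 -2.209e-01  9.420e-02  4.000e-04] -12.654216383312324 0.0017042980888068823
```

```bash
cat >> h.py <<'E'
import json
from scipy.spatial.transform import Rotation as Rn, Slerp
def E2R(e): return Rn.from_euler('xyz',e,degrees=True)
def plan(p0,e0,wps):
    """wps: list of (pos,euler,nrows) -> rows relative p0,e0"""
    R0=E2R(e0); rows=[]; p=np.array(p0,float); R=R0
    for pos,eu,n in wps:
        R1=E2R(eu); sl=Slerp([0,1],Rn.concatenate([R,R1])); pos=np.array(pos,float)
        for k in range(1,n+1):
            pk=p+(pos-p)*k/n; Rk=sl(k/n)
            rows.append(list(np.round(R0.inv().apply(pk-p0)*1000,1))+list(np.round((R0.inv()*Rk).as_rotvec(degrees=True),1)))
        p=pos;R=R1
    print("[" + ",".join("["+",".join(f"{v+0:g}" for v in r)+"]" for r in rows)+"]")
    r=rows[-1]
    pe=np.array(p0)+R0.apply(np.array(r[:3])/1000); Re=(R0*Rn.from_rotvec(r[3:],degrees=True)).as_euler('xyz',degrees=True)
    print("end",np.round(pe,5).tolist(),np.round(Re,3).tolist())
YR=np.radians(-1.735)
def r2w(xr,yr,z): 
    c,s=np.cos(YR),np.sin(YR); X,Y=xr+.6117,yr+.040
    return np.array([c*X-s*Y,s*X+c*Y,z])
E
python3 - <<'E'
from h import *
p0=[.285,.584,.234];e0=[-90,0,-26]
w=[]
N=30
a0,r0=np.arctan2(.584,.285),np.hypot(.285,.584); a1,r1=np.arctan2(-.3435,.4822),np.hypot(.4822,.3435)
for k in range(1,N+1):
    t=k/N;a=a0+(a1-a0)*t;r=r0+(r1-r0)*t; r=r-.05*np.sin(np.pi*t)
    z=.234+min(1,t*4)*.076
    w.append(([r*np.cos(a),r*np.sin(a),z],[-90,0,-26+13.4*t],1))
plan(p0,e0,w[:18])
p1,e1=w[17][0],w[17][1]
print(p1,e1)
E
```

```text
[[37.2,-10.1,-8.2,0,-0.4,0],[73.4,-20.3,-18.5,0,-0.9,0],[108.6,-30.4,-30.7,0,-1.3,0],[142.6,-40.5,-44.7,0,-1.8,0],[175.5,-50.7,-60.2,0,-2.2,0],[207.1,-60.8,-77.3,0,-2.7,0],[237.5,-70.9,-95.8,0,-3.1,0],[266.7,-76,-115.5,0,-3.6,0],[294.5,-76,-136.3,0,-4,0],[321.1,-76,-158.2,0,-4.5,0],[346.4,-76,-181.1,0,-4.9,0],[370.5,-76,-204.8,0,-5.4,0],[393.4,-76,-229.4,0,-5.8,0],[415.1,-76,-254.8,0,-6.3,0],[435.5,-76,-280.9,0,-6.7,0],[454.8,-76,-307.7,0,-7.1,0],[472.9,-76,-335.2,0,-7.6,0],[489.8,-76,-363.3,0,-8,0]]
end [0.56597, 0.04275, 0.31] [-90.0, 0.0, -18.0]
[np.float64(0.56599294924396), np.float64(0.04271682010323094), 0.31] [-90, 0, -17.96]
```

>>> {"api": "move_arm", "payload": {"moves": [[37.2,-10.1,-8.2,0,-0.4,0],[73.4,-20.3,-18.5,0,-0.9,0],[108.6,-30.4,-30.7,0,-1.3,0],[142.6,-40.5,-44.7,0,-1.8,0],[175.5,-50.7,-60.2,0,-2.2,0],[207.1,-60.8,-77.3,0,-2.7,0],[237.5,-70.9,-95.8,0,-3.1,0],[266.7,-76,-115.5,0,-3.6,0],[294.5,-76,-136.3,0,-4,0],[321.1,-76,-158.2,0,-4.5,0],[346.4,-76,-181.1,0,-4.9,0],[370.5,-76,-204.8,0,-5.4,0],[393.4,-76,-229.4,0,-5.8,0],[415.1,-76,-254.8,0,-6.3,0],[435.5,-76,-280.9,0,-6.7,0],[454.8,-76,-307.7,0,-7.1,0],[472.9,-76,-335.2,0,-7.6,0],[490,-76,-363,0,-8,0]], "claw": 87}}

```text
time_s: 3.3
tool_pos: [0.5664, 0.0415, 0.3097]
tool_rot: [-90.0, -0.0, -18.0]
force: [1.1, 0.9, 0.5]
grip_width: 0.0869
```

```bash
python3 - <<'E'
from h import *
p0=[.566,.0429,.31];e0=[-90,0,-18]
w=[];N=12
a0,r0=np.arctan2(p0[1],p0[0]),np.hypot(*p0[:2]); a1,r1=np.arctan2(-.3435,.4822),np.hypot(.4822,.3435)
for k in range(1,N+1):
    t=k/N;a=a0+(a1-a0)*t;r=r0+(r1-r0)*t
    w.append(([r*np.cos(a),r*np.sin(a),.31-.11*max(0,2*t-1)],[-90,0,-18+5.4*t],1))
w.append((w[-1][0],w[-1][1],2))
plan(p0,e0,w)
E
```

```text
[[13.5,0,-30.1,0,-0.4,0],[25.3,0,-61,0,-0.9,0],[35.3,0,-92.7,0,-1.3,0],[43.5,0,-125,0,-1.8,0],[49.8,0,-157.8,0,-2.3,0],[54.3,0,-191.1,0,-2.7,0],[56.8,18.3,-224.7,0,-3.2,0],[57.3,36.7,-258.4,0,-3.6,0],[55.9,55,-292.3,0,-4,0],[52.5,73.3,-326.2,0,-4.5,0],[47.1,91.7,-359.9,0,-4.9,0],[39.7,110,-393.4,0,-5.4,0],[39.7,110,-393.4,0,-5.4,0],[39.7,110,-393.4,0,-5.4,0]]
end [0.48219, -0.34351, 0.2] [-90.0, 0.0, -12.6]
```

>>> {"api": "move_arm", "payload": {"moves": [[13.5,0,-30.1,0,-0.4,0],[25.3,0,-61,0,-0.9,0],[35.3,0,-92.7,0,-1.3,0],[43.5,0,-125,0,-1.8,0],[49.8,0,-157.8,0,-2.3,0],[54.3,0,-191.1,0,-2.7,0],[56.8,18.3,-224.7,0,-3.2,0],[57.3,36.7,-258.4,0,-3.6,0],[55.9,55,-292.3,0,-4,0],[52.5,73.3,-326.2,0,-4.5,0],[47.1,91.7,-359.9,0,-4.9,0],[39.7,110,-393.4,0,-5.4,0],[39.7,110,-393.4,0,-5.4,0],[39.7,110,-393.4,0,-5.4,0]]}}

```text
time_s: 4.47
tool_pos: [0.4799, -0.3454, 0.1985]
tool_rot: [-90.0, 0.1, -12.9]
force: [0.4, 1.3, 0.2]
grip_width: 0.0868
```

```bash
python3 - <<'E'
from h import *
p,d=read_camera("wrist"); cv2.imwrite("pics/w1.png",p[:,:,::-1]);np.save("w1.npy",d)
o=env.get_obs();print(o['tool_pos'],o['tool_rot'],o['qpos'],o['force'])
i=camera_info("wrist")
# overlay predicted hook axis points
yaw=np.radians(-12.6)
for x,off in [(-.125,0),(-.055,0),(0,0),(.055,0),(.1,0),(.19,0)]:
    X=np.array([.4822+x*np.cos(yaw),-.3435+x*np.sin(yaw),.095]); c=i['R']@X+i['t']
    th=np.arctan2(np.hypot(c[0],c[1]),c[2]); ph=np.arctan2(c[1],c[0]); u=i['cx']+i['fx']*th*np.cos(ph); v=i['cy']+i['fy']*th*np.sin(ph)
    print(x,u,v); cv2.circle(p,(int(u),int(v)),3,(255,0,0),-1) if 0<u<640 and 0<v<400 else 0
cv2.imwrite("pics/w1o.png",p[:,:,::-1])
E
```

```text
[ 0.48202963 -0.34359227  0.19934966] [-8.99636984e+01  1.85034277e-02 -1.27073816e+01] [  4.21866234  13.64709134  33.61476375  95.53486157  -7.8678775
  73.21684608 116.66303438] [ 1.64946006  1.01933587 -0.20902977]
-0.125 319.5136149701079 53.53710873983147
-0.055 319.64686478152385 137.44705467597606
0 319.75501819479797 200.7573477095222
0.055 319.85612510198297 256.8098565179391
0.1 319.92975992395685 295.9618910365318
0.19 320.04987420617687 357.09994001205496
```

View pics/w1o.png

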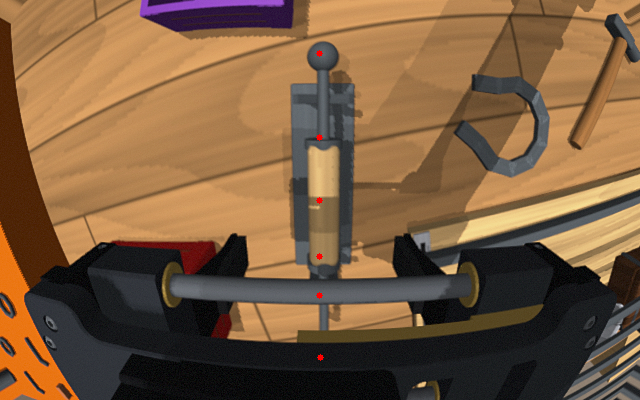

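>>> {"api": "move_arm", "payload": {"moves": [[0,25,1.5,0,0,0],[0,55,1.5,0,0,0],[0,82,1.5,0,0,0],[0,102,1.5,0,0,0],[0,112,1.5,0,0,0],[0,112,1.5,0,0,0],[0,112,1.5,0,0,0]]}}

```text
time_s: 5.1
tool_pos: [0.484, -0.3412, 0.0883]
tool_rot: [-90.0, -0.1, -12.5]
force: [0.1, -0.1, 0.6]
grip_width: 0.087
```

>>> {"api": "move_arm", "payload": {"moves": [[0,0,0,0,0,0],[0,0,0,0,0,0],[0,0,0,0,0,0],[0,0,0,0,0,0],[0,0,0,0,0,0],[0,0,0,0,0,0],[0,0,0,0,0,0],[0,0,0,0,0,0]], "claw": 15, "newtons": 45}}

```text
time_s: 5.77
tool_pos: [0.4828, -0.3418, 0.0876]
tool_rot: [-90.0, -0.0, -12.6]
force: [-0.1, -0.6, -0.5]
grip_width: 0.0413
```

>>> {"api": "move_arm", "payload": {"moves": [[0,0,0,0,0,0],[0,0,0,0,0,0],[0,0,0,0,0,0],[0,0,0,0,0,0],[0,0,0,0,0,0],[0,0,0,0,0,0]]}}

```text
time_s: 6.27
tool_pos: [0.4823, -0.3433, 0.0877]
tool_rot: [-90.1, -0.0, -12.7]
force: [-0.8, -4.6, -1.6]
grip_width: 0.0257
```

```bash
cat >> h.py <<'E'
def tcp(G,lean,yawdeg):
    e=[-90+lean,0,yawdeg]; return np.array(G)+E2R(e).apply([0,.008,0]),e
E
python3 - <<'E'
from h import *
p0=[.48252,-.34205,.088];e0=[-90,0,-12.6]
w=[([.4825,-.3425,.12],e0,3),([.4825,-.3425,.29],e0,6)]
p,e=tcp(r2w(-.19,-.178,.298),0,-1.735); w.append((p,e,8)); w.append((p,e,2))
plan(p0,e0,w); print(p)
E
```

```text
[[0,-10.7,-0.1,0,0,0],[0.1,-21.3,-0.3,0,0,0],[0.1,-32,-0.4,0,0,0],[0.1,-60.3,-0.4,0,0,0],[0.1,-88.7,-0.4,0,0,0],[0.1,-117,-0.4,0,0,0],[0.1,-145.3,-0.4,0,0,0],[0.1,-173.7,-0.4,0,0,0],[0.1,-202,-0.4,0,0,0],[-13.1,-202,21.2,0,-1.4,0],[-26.3,-202,42.8,0,-2.7,0],[-39.5,-202,64.4,0,-4.1,0],[-52.6,-202,86,0,-5.4,0],[-65.8,-202,107.7,0,-6.8,0],[-79,-202,129.3,0,-8.1,0],[-92.2,-202,150.9,0,-9.5,0],[-105.4,-202,172.5,0,-10.9,0],[-105.4,-202,172.5,0,-10.9,0],[-105.4,-202,172.5,0,-10.9,0]]
end [0.41729, -0.15071, 0.29] [-90.0, 0.0, -1.7]
[ 0.41732847 -0.15070448  0.29      ]
```

>>> {"api": "move_arm", "payload": {"moves": [[0,-10.7,-0.1,0,0,0],[0.1,-21.3,-0.3,0,0,0],[0.1,-32,-0.4,0,0,0],[0.1,-60.3,-0.4,0,0,0],[0.1,-88.7,-0.4,0,0,0],[0.1,-117,-0.4,0,0,0],[0.1,-145.3,-0.4,0,0,0],[0.1,-173.7,-0.4,0,0,0],[0.1,-202,-0.4,0,0,0],[-13.1,-202,21.2,0,-1.4,0],[-26.3,-202,42.8,0,-2.7,0],[-39.5,-202,64.4,0,-4.1,0],[-52.6,-202,86,0,-5.4,0],[-65.8,-202,107.7,0,-6.8,0],[-79,-202,129.3,0,-8.1,0],[-92.2,-202,150.9,0,-9.5,0],[-105.4,-202,172.5,0,-10.9,0],[-105.4,-202,172.5,0,-10.9,0],[-105.4,-202,172.5,0,-10.9,0]]}}

```text
time_s: 7.85
tool_pos: [0.4174, -0.149, 0.2906]
tool_rot: [-89.9, -0.1, -1.5]
force: [-0.4, -0.9, -2.3]
grip_width: 0.0256
```

```bash
python3 - <<'E'
from h import *
o=env.get_obs();print(o['tool_pos'],o['tool_rot'],o['qpos'],o['force'],o['wrist_torque'])
p,d=read_camera("side"); cv2.imwrite("pics/s1.png",p[:,:,::-1]);np.save("s1.npy",d)
p0=[.41729,-.15071,.29];e0=[-90,0,-1.7]
for s in (1,-1):
  w=[]
  for k in range(1,9):
    p,e=tcp(r2w(-.19,-.178,.298),s*48*k/8,-1.735); w.append((p,e,1))
  w.append((p,e,2)); plan(p0,e0,w)
E
```

```text
[ 0.41737903 -0.14895227  0.2906269 ] [-89.94961544  -0.10281042  -1.52097874] [ -8.91788259 -10.03714379  22.21265865 106.16268691   3.73538585
  83.06679191 101.02066106] [-0.44753361 -0.91728771 -2.34516194] [-0.03553192  0.07471217  0.00226712]
[[0,0,0.8,6,0,0],[0,-0.2,1.7,12,0,0],[0,-0.4,2.5,18,0,0],[0,-0.7,3.3,24,0,0],[0,-1.1,4,30,0,0],[0,-1.5,4.7,36,0,0],[0,-2.1,5.4,42,0,0],[0,-2.6,6,48,0,0],[0,-2.6,6,48,0,0],[0,-2.6,6,48,0,0]]
end [0.41747, -0.14471, 0.2926] [-42.0, 0.0, -1.7]
[[0,0,-0.8,-6,0,0],[0,-0.2,-1.7,-12,0,0],[0,-0.4,-2.5,-18,0,0],[0,-0.7,-3.2,-24,0,0],[0,-1.1,-4,-30,0,0],[0,-1.5,-4.7,-36,0,0],[0,-2.1,-5.3,-42,0,0],[0,-2.6,-5.9,-48,0,0],[0,-2.6,-5.9,-48,0,0],[0,-2.6,-5.9,-48,0,0]]
end [0.41711, -0.15661, 0.2926] [-138.0, 0.0, -1.7]
```

View pics/s1.png

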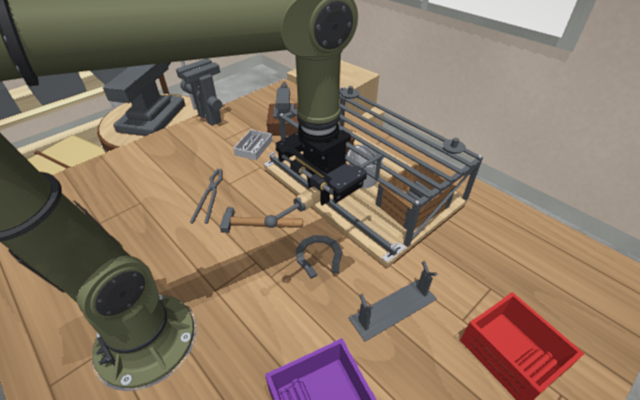

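>>> {"api": "move_arm", "payload": {"moves": [[0,0,0.8,6,0,0],[0,-0.2,1.7,12,0,0],[0,-0.4,2.5,18,0,0],[0,-0.7,3.3,24,0,0],[0,-1.1,4,30,0,0],[0,-1.5,4.7,36,0,0],[0,-2.1,5.4,42,0,0],[0,-2.6,6,48,0,0],[0,-2.6,6,48,0,0],[0,-2.6,6,48,0,0]]}}

```text
time_s: 8.73
tool_pos: [0.4175, -0.1466, 0.2903]
tool_rot: [-42.2, 0.3, -1.9]
force: [0.1, -0.2, -2.8]
grip_width: 0.0256
```

```bash
python3 - <<'E'
from h import *
o=env.get_obs();print(o['tool_pos'],o['tool_rot'],o['qpos'],o['force'],o['wrist_torque'])
p,d=read_camera("scene"); cv2.imwrite("pics/c2.png",p[:,:,::-1]);np.save("c2.npy",d)
E
```

```text
[ 0.41754494 -0.14662108  0.29031893] [-42.21636787   0.25031528  -1.92063617] [  6.42764533  14.44921629  42.06101379  99.22013655 -40.61873583
 107.57086014 139.66038249] [ 0.1022784  -0.15324117 -2.77629355] [-1.31913019  0.11450397 -0.03316037]
```

View pics/c2.png

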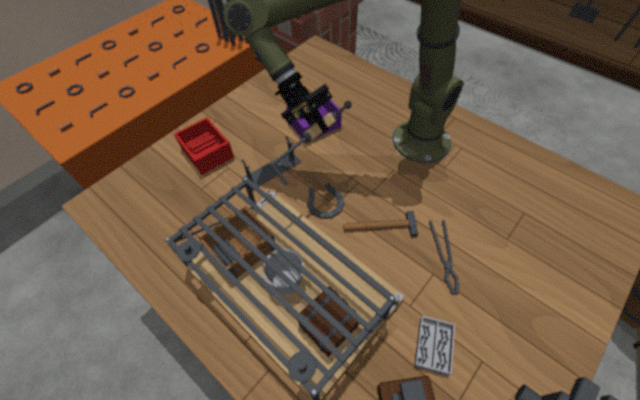

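```bash
cat >> h.py <<'E'
from scipy.optimize import minimize
def hooksdf(L):
    X,Y,Z=L.T
    hb=np.stack([np.abs(X)-.055,np.abs(Y)-.013,np.abs(Z)-.016],-1)
    h=np.linalg.norm(np.maximum(hb,0),axis=-1)+np.minimum(hb.max(-1),0)
    xs=np.clip(X,-.125,.19); sh=np.sqrt((X-xs)**2+Y**2+Z**2)-.005
    zt=np.clip(Z,-.065,0); toe=np.sqrt((X-.19)**2+Y**2+(Z-zt)**2)-.005
    kn=np.sqrt((X+.125)**2+Y**2+Z**2)-.013
    return np.min([h,sh,toe,kn],0)
def toolhook(o):
    """expected hook frame from measured tool: R (cols hook axes), origin"""
    Rt=E2R(o['tool_rot']); org=np.array(o['tool_pos'])+Rt.apply([0,-.008,0])
    return org, Rt*Rn.from_euler('x',90,degrees=True)
def fithook(q,org,R):
    L=R.inv().apply(q-org)
    m=np.all((L>[-.15,-.03,-.09])&(L<[.22,.03,.03]),-1)&((np.abs(L[:,0])>.06))
    L=L[m]
    def ct(p): 
        M=Rn.from_rotvec(p[3:]).inv().apply(L-p[:3]); return np.minimum(np.abs(hooksdf(M)),.006).mean()
    rs=[minimize(ct,[dx,0,0,0,0,0],method="Nelder-Mead",options=dict(maxiter=6000,maxfev=6000,xatol=1e-6,fatol=1e-9,initial_simplex=np.vstack([[dx,0,0,0,0,0]]+[np.array([dx,0,0,0,0,0])+v for v in np.diag([.004,.004,.004,.02,.02,.05])]))) for dx in(-.006,0,.006)]
    r=min(rs,key=lambda r:r.fun); return r.x,r.fun,len(L)
E
python3 - <<'E'
from h import *
o=env.get_obs(); org,R=toolhook(o); print(org,R.as_euler('xyz',degrees=True))
P,m=cloud("scene",np.load("c2.npy")); x,f,n=fithook(P[m],org,R); print(np.round(x[:3]*1000,1),np.degrees(x[3:]),f,n)
E
```

```text
[ 0.41771684 -0.15160559  0.297084  ] [47.78553951  0.06699731 -1.78503607]
[-1.9 -1.7 -0.1] [ 0.17259869  0.05785924 -0.39356219] 0.0010610479962720573 345
```

```bash
python3 - <<'E'
from h import *
p0=[.41747,-.14471,.2926];e0=[-42,0,-1.7]
p,e=tcp(r2w(-.19,-.180,.172),48,-1.735)
plan(p0,e0,[(p,e,6),(p,e,3)])
p2,e=tcp(r2w(-.13,-.180,.172),48,-1.735)
p3,e=tcp(r2w(-.060,-.180,.172),48,-1.735)
plan(p,e,[(p2,e,4)]); plan(p,e,[(p2,e,4),(p3,e,6),(p3,e,2)])
E
```

```text
[[0,13.8,-15.8,0,0,0],[0,27.6,-31.7,0,0,0],[0,41.4,-47.5,0,0,0],[0,55.2,-63.3,0,0,0],[0,69,-79.1,0,0,0],[0,82.8,-95,0,0,0],[0,82.8,-95,0,0,0],[0,82.8,-95,0,0,0],[0,82.8,-95,0,0,0]]
end [0.41741, -0.14674, 0.1666] [-42.0, 0.0, -1.7]
[[15,0,0,0,0,0],[30,0,0,0,0,0],[45,0,0,0,0,0],[60,0,0,0,0,0]]
end [0.47742, -0.14858, 0.16665] [-42.0, 0.0, -1.735]
[[15,0,0,0,0,0],[30,0,0,0,0,0],[45,0,0,0,0,0],[60,0,0,0,0,0],[71.7,0,0,0,0,0],[83.3,0,0,0,0,0],[95,0,0,0,0,0],[106.7,0,0,0,0,0],[118.3,0,0,0,0,0],[130,0,0,0,0,0],[130,0,0,0,0,0],[130,0,0,0,0,0]]
end [0.54739, -0.1507, 0.16665] [-42.0, 0.0, -1.735]
```

>>> {"api": "move_arm", "payload": {"moves": [[0,13.8,-15.8,0,0,0],[0,27.6,-31.7,0,0,0],[0,41.4,-47.5,0,0,0],[0,55.2,-63.3,0,0,0],[0,69,-79.1,0,0,0],[0,82.8,-95,0,0,0],[0,82.8,-95,0,0,0],[0,82.8,-95,0,0,0],[0,82.8,-95,0,0,0]]}}

```text
time_s: 9.53
tool_pos: [0.4186, -0.1465, 0.1682]
tool_rot: [-42.1, -0.2, -1.6]
force: [0.7, -0.1, -2.0]
grip_width: 0.0257
```

```bash
python3 - <<'E'
from h import *
p,d=read_camera("scene"); cv2.imwrite("pics/c3.png",p[:,:,::-1]);np.save("c3.npy",d)
o=env.get_obs();print(o['tool_pos'],o['tool_rot'],o['qpos'],o['force'],o['wrist_torque'])
org,R=toolhook(o); print(org)
P,m=cloud("scene",d); x,f,n=fithook(P[m],org,R); print(np.round(x[:3]*1000,1),np.degrees(x[3:]),f,n)
O=org+R.apply(x[:3]);T=O+(R*Rn.from_rotvec(x[3:])).apply([.19,0,-.065]);print("toe",T)
c,s=np.cos(YR),np.sin(YR);print("toe rack",c*T[0]+s*T[1]-.6117,-s*T[0]+c*T[1]-.04,T[2])
p,d=read_camera("side"); cv2.imwrite("pics/s3.png",p[:,:,::-1])
E
```

```text
[ 0.41868083 -0.14674661  0.1682509 ] [-42.09374928  -0.21878851  -1.63341955] [  9.1561077   22.94231549  39.99675106 105.61981633 -43.1268384
  98.68136709 150.52277991] [-0.29082126 -0.99315799 -2.36880344] [-1.36024276  0.03958594  0.01218303]
[ 0.41849115 -0.15268001  0.17361362]
[-1.6  0.2  0.1] [ 0.01276047  0.00624246 -0.06715041] 0.0012141873754187783 292
toe [ 0.60837284 -0.10994102  0.13080721]
toe rack -0.0002773974439439497 -0.13147101383626222 0.13080721417333838
```

View pics/s3.png

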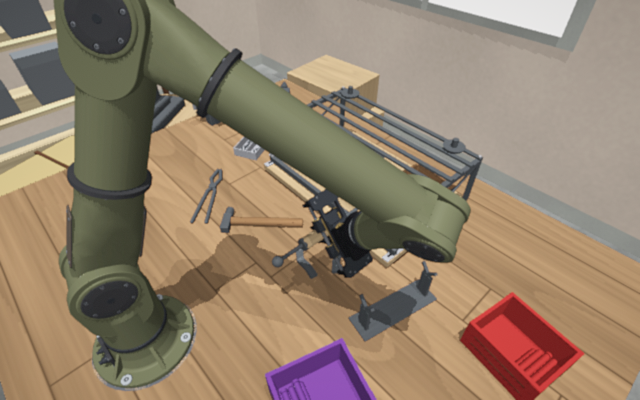

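>>> {"api": "move_arm", "payload": {"moves": [[5,1.3,-1.5,0,0,0],[18,1.3,-1.5,0,0,0],[32,1.3,-1.5,0,0,0],[46,1.3,-1.5,0,0,0],[60,1.3,-1.5,0,0,0],[60,1.3,-1.5,0,0,0]]}}

```text
time_s: 10.13
tool_pos: [0.4812, -0.1472, 0.1642]
tool_rot: [-42.0, -0.2, -1.5]
force: [-0.7, 1.5, -2.8]
grip_width: 0.0255
```

```bash
python3 - <<'E'
from h import *
o=env.get_obs();print(o['tool_pos'],o['tool_rot'],o['qpos'],o['force'],o['wrist_torque'])
print(toolhook(o)[0])
E
```

```text
[ 0.48115414 -0.14724126  0.16418141] [-42.0205192   -0.15517487  -1.5167486 ] [  8.84197024  28.45279747  37.83936419  98.84521696 -47.53143501
  99.4600582  147.55712513] [-0.69128657  1.45714362 -2.78950267] [-1.28955195  0.1068333  -0.02542675]
[ 0.48098233 -0.15318204  0.16953657]
```

>>> {"api": "move_arm", "payload": {"moves": [[12,0,0,0,0,0],[24,0,0,0,0,0],[36,0,0,0,0,0],[48,0,0,0,0,0],[60,0,0,0,0,0],[68,0,0,0,0,0],[68,0,0,0,0,0],[68,0,0,0,0,0]]}}

```text
time_s: 10.8
tool_pos: [0.5455, -0.1503, 0.1639]
tool_rot: [-42.0, 0.0, -1.7]
force: [-0.1, 0.3, -2.4]
grip_width: 0.0257
```

```bash
python3 - <<'E'
from h import *
for c in("scene","side"):
    p,d=read_camera(c); cv2.imwrite(f"pics/{c}4.png",p[:,:,::-1]);np.save(c+"4.npy",d)
o=env.get_obs();print(o['tool_pos'],o['tool_rot'],o['qpos'],o['force'],o['wrist_torque'])
org,R=toolhook(o); print(org)
for c in("scene","side"):
    P,m=cloud(c,np.load(c+"4.npy")); x,f,n=fithook(P[m],org,R); print(np.round(x[:3]*1000,1),np.degrees(x[3:]),f,n)
E
```

```text
[ 0.54495387 -0.15061508  0.16407425] [-41.99466323   0.04624351  -1.73482043] [  9.07019262  33.97082928  36.07281547  90.76485082 -51.55283871
 100.81535032 143.62197782] [ 0.5368581   0.69754947 -2.38504006] [-1.28557045  0.09193717  0.02658404]
[ 0.54477819 -0.15655815  0.16942674]
[-1.2  0.3  0.2] [ 5.77320904  0.14886421 -0.14533662] 0.004108115101167046 543
[ 0.2 -0.5 -1. ] [ 0.9499483   0.02383552 -0.10109547] 0.0026803887229552453 367
```

View pics/scene4.png

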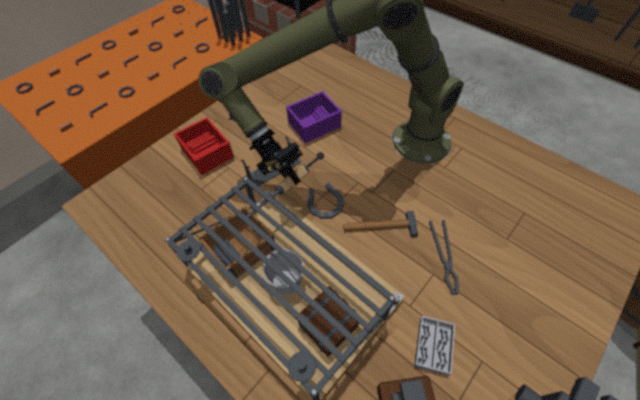

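```bash
python3 - <<'E'
from h import *
R0=E2R([-42,0,-1.72]); p0=np.array([.41741,-.14674,.1666])+R0.apply([.060+.068,.0013,-.0015]);print(p0)
w=[]
for k in range(1,11):
    t=k/10
    p,e=tcp(r2w(-.062,-.180,.170-.02*t),48*(1-t),-1.735); w.append((p,e,1))
w.append((p,e,3)); plan(p0,[-42,0,-1.72],w)
E
```

```text
[ 0.5453512  -0.15061953  0.16461541]
[[0,1.3,-2.1,-4.8,0,0],[0,2.5,-4.3,-9.6,0,0],[0,3.7,-6.4,-14.4,0,0],[0,4.9,-8.6,-19.2,0,0],[0,6,-10.7,-24,0,0],[0,7,-12.8,-28.8,0,0],[0,8,-14.8,-33.6,0,0],[0,8.9,-16.8,-38.4,0,0],[0,9.8,-18.8,-43.2,0,0],[0,10.7,-20.8,-48,0,0],[0,10.7,-20.8,-48,0,0],[0,10.7,-20.8,-48,0,0],[0,10.7,-20.8,-48,0,0]]
end [0.54517, -0.15658, 0.142] [-90.0, 0.0, -1.72]
```

>>> {"api": "move_arm", "payload": {"moves": [[0,1.3,-2.1,-4.8,0,0],[0,2.5,-4.3,-9.6,0,0],[0,3.7,-6.4,-14.4,0,0],[0,4.9,-8.6,-19.2,0,0],[0,6,-10.7,-24,0,0],[0,7,-12.8,-28.8,0,0],[0,8,-14.8,-33.6,0,0],[0,8.9,-16.8,-38.4,0,0],[0,9.8,-18.8,-43.2,0,0],[0,10.7,-20.8,-48,0,0],[0,10.7,-20.8,-48,0,0],[0,10.7,-20.8,-48,0,0],[0,10.7,-20.8,-48,0,0]]}}

```text
time_s: 11.98
tool_pos: [0.5446, -0.157, 0.1416]
tool_rot: [-89.9, 0.0, -1.8]
force: [0.3, -0.0, -3.5]
grip_width: 0.0258
```

```bash
cat >> h.py <<'E'
def st():
    o=env.get_obs(); G,R=toolhook(o); T=G+R.apply([.19,0,-.065]); c,s=np.cos(YR),np.sin(YR)
    print("t",o['time_s'],"tcp",np.round(o['tool_pos'],4),np.round(o['tool_rot'],2),"F",np.round(o['force'],2),"M",np.round(o['wrist_torque'],2),"q",np.round(o['qpos'],1))
    print("toe rack",np.round([c*T[0]+s*T[1]-.6117,-s*T[0]+c*T[1]-.04,T[2]],4))
    return o
E
python3 - <<'E'
from h import *
for c in("scene","side"):
    p,d=read_camera(c); cv2.imwrite(f"pics/{c}5.png",p[:,:,::-1]);np.save(c+"5.npy",d)
st()
p=cv2.imread("pics/side5.png")[130:270,330:490];cv2.imwrite("pics/side5z.png",cv2.resize(p,None,fx=4.5,fy=4,interpolation=cv2.INTER_CUBIC))
E
```

```text
t 12.0833 tcp [ 0.5447 -0.1583  0.1417] [-8.994e+01  2.000e-02 -1.900e+00] F [-0.41 -0.08 -3.28] M [-0.01  0.05 -0.03] q [-26.5  15.2  46.4 103.2 -12.   66.7 111.8]
toe rack [ 0.1275 -0.1822  0.0846]
```

View pics/side5z.png

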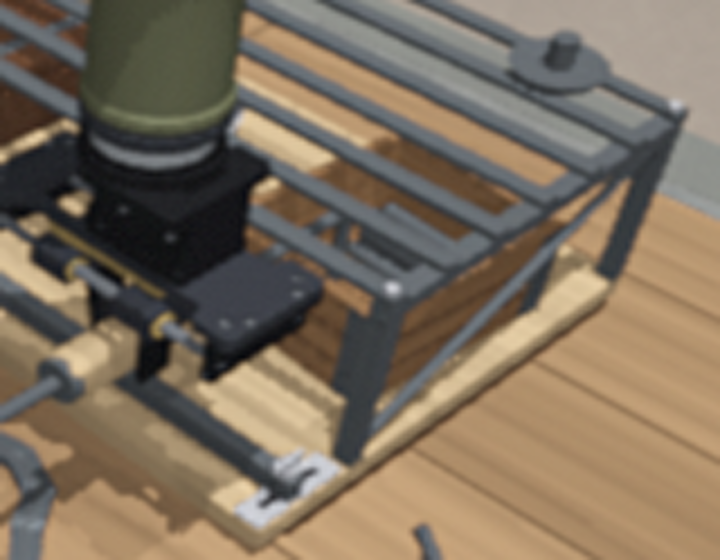

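View pics/scene5.png

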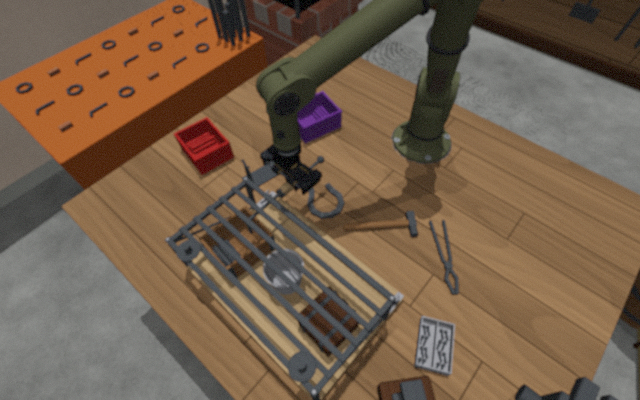

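>>> {"api": "move_arm", "payload": {"moves": [[-8,0,0,0,0,0],[-16,0,0,0,0,0],[-19,0,0,0,0,0],[-21,0,0,0,0,0],[-22.5,0,0,0,0,0],[-24,0,0,0,0,0],[-25.5,0,0,0,0,0],[-27,0,0,0,0,0],[-28.5,0,0,0,0,0],[-30,0,0,0,0,0],[-32,0,0,0,0,0],[-34,0,0,0,0,0],[-36,0,0,0,0,0],[-38,0,0,0,0,0],[-40,0,0,0,0,0]]}}

```text
time_s: 13.33
tool_pos: [0.5054, -0.1552, 0.1417]
tool_rot: [-90.0, -0.0, -1.7]
force: [3.6, 0.4, -4.1]
grip_width: 0.0254
```

```bash
python3 - <<'E'
from h import *
st()
E
```

```text
t 13.3333 tcp [ 0.5054 -0.1552  0.1417] [-9.0e+01 -3.0e-02 -1.7e+00] F [ 3.64  0.35 -4.11] M [-0.08 -0.67  0.02] q [-29.    9.2  47.3 108.5  -7.4  65.4 109.3]
toe rack [ 0.0882 -0.1797  0.0848]
```

>>> {"api": "move_arm", "payload": {"moves": [[-2.5,0,0,0,0,0],[-5,0,0,0,0,0],[-7.5,0,0,0,0,0],[-10,0,0,0,0,0],[-12.5,0,0,0,0,0],[-15,0,0,0,0,0],[-17.5,0,0,0,0,0],[-20,0,0,0,0,0],[-22.5,0,0,0,0,0],[-25,0,0,0,0,0],[-27.5,0,0,0,0,0],[-30,0,0,0,0,0],[-32.5,0,0,0,0,0],[-35,0,0,0,0,0],[-37.5,0,0,0,0,0],[-40,0,0,0,0,0],[-42.5,0,0,0,0,0],[-45,0,0,0,0,0],[-47.5,0,0,0,0,0],[-50,0,0,0,0,0]]}}

```text
time_s: 15.0
tool_pos: [0.4552, -0.1536, 0.1416]
tool_rot: [-90.0, -0.0, -1.7]
force: [3.3, 0.4, -3.3]
grip_width: 0.0257
```

```bash
cat >> h.py <<'E'
def fitcrate(q):
    c,s=np.cos(YR),np.sin(YR)
    A=np.stack([c*q[:,0]+s*q[:,1]-.6117,-s*q[:,0]+c*q[:,1]-.040,q[:,2]],-1)
    rim=A[np.all((A>[-.05,-.29,.108])&(A<[.30,-.07,.120]),-1)]
    def ct(p):
        a=p[2];ca,sa=np.cos(a),np.sin(a)
        X=ca*(rim[:,0]-p[0])+sa*(rim[:,1]-p[1]); Y=-sa*(rim[:,0]-p[0])+ca*(rim[:,1]-p[1])
        ex=np.abs(np.abs(X-.085)-.081);ey=np.abs(np.abs(Y)-.066)
        ox=np.maximum(np.abs(X-.085)-.085,0); oy=np.maximum(np.abs(Y)-.07,0)
        d=np.minimum(np.hypot(np.maximum(ex-.003,0),oy),np.hypot(np.maximum(ey-.003,0),ox))
        return np.minimum(d,.01).mean()
    rs=[minimize(ct,[x,y,a],method="Nelder-Mead",options=dict(xatol=1e-5,fatol=1e-8,maxiter=2000)) for x in(-.005,.01,.025,.04) for y in(-.18,-.165,-.19) for a in(-.1,-.05,0,.05)]
    r=min(rs,key=lambda r:r.fun); return np.round(r.x,4),r.fun,len(rim)
E
python3 - <<'E'
from h import *
st()
Q=[]
for c in("scene","side"):
    p,d=read_camera(c); cv2.imwrite(f"pics/{c}6.png",p[:,:,::-1]);P,m=cloud(c,d);Q.append(P[m]); print(c,fitcrate(P[m]))
print(fitcrate(np.vstack(Q)))
E
```

```text
t 15.0 tcp [ 0.4552 -0.1536  0.1416] [-9.0e+01 -1.0e-02 -1.7e+00] F [ 3.3   0.37 -3.29] M [-0.02 -0.72  0.  ] q [-31.    0.7  47.4 114.6  -0.6  64.8 104.9]
toe rack [ 0.038  -0.1796  0.0846]
scene (array([ 0.0246, -0.1776, -0.0594]), np.float64(0.0010167241627121893), 515)
side (array([ 0.0228, -0.1791, -0.0649]), np.float64(0.0013438087722391784), 577)
(array([ 0.0237, -0.1785, -0.0595]), np.float64(0.001283876591512743), 1092)
```

>>> {"api": "move_arm", "payload": {"moves": [[-1.5,0,0,0,0,0],[-3,0,0,0,0,0],[-4.5,0,0,0,0,0],[-6,0,0,0,0,0],[-7.5,0,0,0,0,0],[-9,0,0,0,0,0],[-10.5,0,0,0,0,0],[-12,0,0,0,0,0],[-13.5,0,0,0,0,0],[-15,0,0,0,0,0],[-16.5,0,0,0,0,0],[-18,0,0,0,0,0],[-19,0,0,0,0,0],[-20,0,0,0,0,0],[-21,0,0,0,0,0],[-22,0,0,0,0,0]]}}

```text
time_s: 16.43
tool_pos: [0.4334, -0.153, 0.1416]
tool_rot: [-90.0, -0.0, -1.7]
force: [3.2, 0.4, -2.9]
grip_width: 0.0256
```

>>> {"api": "move_arm", "payload": {"moves": [[-0.7,0,0,0,0,0],[-1.4,0,0,0,0,0],[-2,0,0,0,0,0],[-2.5,0,0,0,0,0],[-3,0,0,0,0,0]]}}

```text
time_s: 16.85
tool_pos: [0.4305, -0.1528, 0.1415]
tool_rot: [-90.0, -0.0, -1.7]
force: [3.6, -0.2, -3.9]
grip_width: 0.0256
```

>>> {"api": "move_arm", "payload": {"moves": [[-0.4,0,0,0,0,0],[-0.8,0,0,0,0,0],[-1.2,0,0,0,0,0],[-1.6,0,0,0,0,0],[-2,0,0,0,0,0]]}}

```text
time_s: 17.27
tool_pos: [0.429, -0.1528, 0.1417]
tool_rot: [-90.0, -0.1, -1.7]
force: [4.8, -0.9, -4.8]
grip_width: 0.0255
```

>>> {"api": "move_arm", "payload": {"moves": [[-0.4,0,0,0,0,0],[-0.8,0,0,0,0,0],[-1.2,0,0,0,0,0],[-1.5,0,0,0,0,0]]}}

```text
time_s: 17.6
tool_pos: [0.4275, -0.1527, 0.1417]
tool_rot: [-90.0, -0.1, -1.7]
force: [4.6, -0.7, -4.8]
grip_width: 0.0254
```

>>> {"api": "move_arm", "payload": {"moves": [[-0.4,0,0,0,0,0],[-0.8,0,0,0,0,0],[-1.2,0,0,0,0,0],[-1.5,0,0,0,0,0]]}}

```text
time_s: 17.93
tool_pos: [0.4261, -0.1526, 0.1417]
tool_rot: [-90.0, -0.1, -1.7]
force: [4.6, -0.5, -5.0]
grip_width: 0.0252
```

```bash
python3 - <<'E'
from h import *
st()
Q=[]
for c in("scene","side"):
    p,d=read_camera(c); cv2.imwrite(f"pics/{c}7.png",p[:,:,::-1]);P,m=cloud(c,d);Q.append(P[m]); print(c,fitcrate(P[m]))
print(fitcrate(np.vstack(Q)))
q=np.vstack(Q);c,s=np.cos(YR),np.sin(YR)
A=np.stack([c*q[:,0]+s*q[:,1]-.6117,-s*q[:,0]+c*q[:,1]-.040,q[:,2]],-1)
b=A[np.all((A>[-.06,-.05,.05])&(A<[.03,.22,.062]),-1)];print(np.percentile(b[:,0],[1,5,50,95,99]))
E
```

```text
t 17.9333 tcp [ 0.4261 -0.1526  0.1417] [-9.00e+01 -8.00e-02 -1.68e+00] F [ 4.6  -0.52 -4.98] M [ 0.06 -1.03  0.02] q [-31.1  -4.6  46.3 118.1   3.6  65.1 101.9]
toe rack [ 0.0089 -0.1795  0.085 ]
scene (array([-0.0053, -0.1773, -0.0066]), np.float64(0.0012427872673929617), 375)
side (array([-0.0057, -0.1792, -0.0046]), np.float64(0.0016306335602746449), 459)
(array([-0.0056, -0.1788, -0.0006]), np.float64(0.0015043612793313448), 834)
[-0.0203108  -0.01952244 -0.01665476 -0.00706639 -0.00629551]
```

>>> {"api": "move_arm", "payload": {"moves": [[-0.3,0,0,0,0,0],[-0.6,0,0,0,0,0],[-0.8,0,0,0,0,0]]}}

```text
time_s: 18.28
tool_pos: [0.4258, -0.1526, 0.1418]
tool_rot: [-90.0, -0.2, -1.7]
force: [8.4, -0.8, -5.1]
grip_width: 0.0258
```

>>> {"api": "move_arm", "payload": {"moves": [[-0.2,0,0,0,0,0],[-0.4,0,0,0,0,0],[-0.4,0,0,0,0,0]]}}

```text
time_s: 18.53
tool_pos: [0.4258, -0.1526, 0.1419]
tool_rot: [-90.0, -0.2, -1.7]
force: [7.9, -0.7, -6.0]
grip_width: 0.0255
```

>>> {"api": "move_arm", "payload": {"moves": [[-0.3,0,0,0,0,0],[-0.6,0,0,0,0,0],[-0.6,0,0,0,0,0],[-0.6,0,0,0,0,0]]}}

```text
time_s: 18.87
tool_pos: [0.4258, -0.1526, 0.1421]
tool_rot: [-90.0, -0.3, -1.7]
force: [8.9, -0.6, -6.5]
grip_width: 0.0257
```

```bash
python3 - <<'E'
from h import *
st()
Q=[]
for k in range(2):
  for c in("scene","side"):
    p,d=read_camera(c); cv2.imwrite(f"pics/{c}8.png",p[:,:,::-1]);P,m=cloud(c,d);Q.append(P[m]); print(c,fitcrate(P[m]))
print(fitcrate(np.vstack(Q)))
st()
E
```

```text
t 18.8667 tcp [ 0.4258 -0.1526  0.1421] [-90.03  -0.28  -1.67] F [ 8.88 -0.62 -6.45] M [-0.   -1.79  0.01] q [-31.1  -4.9  46.2 118.2   3.9  64.9 101.7]
toe rack [ 0.0088 -0.1794  0.086 ]
scene (array([-0.0054, -0.1777, -0.0008]), np.float64(0.0012416341909328142), 379)
side (array([-0.0061, -0.1792, -0.0014]), np.float64(0.0015804144767155373), 449)
scene (array([-0.0054, -0.1777,  0.0013]), np.float64(0.001138981333749672), 378)
side (array([-0.006 , -0.1788, -0.0043]), np.float64(0.0015546436705083737), 448)
(array([-0.0058, -0.1788,  0.0032]), np.float64(0.0014398908800401916), 1654)
t 19.0667 tcp [ 0.4258 -0.1526  0.1421] [-90.03  -0.28  -1.67] F [ 8.57 -1.02 -5.92] M [ 0.01 -1.82  0.01] q [-31.1  -4.9  46.2 118.3   3.9  64.9 101.7]
toe rack [ 0.0088 -0.1794  0.086 ]
```

>>> {"api": "move_arm", "payload": {"moves": [[1.5,0,0,0,0,0],[3,0,0,0,0,0],[5,0,0,0,0,0],[6.5,0,0,0,0,0],[6.5,0,0,0,0,0],[6.5,0,0,0,0,0]]}}

```text
time_s: 19.57
tool_pos: [0.4296, -0.153, 0.1413]
tool_rot: [-90.0, 0.1, -1.7]
force: [0.4, -0.0, -1.7]
grip_width: 0.0252
```

```bash
python3 - <<'E'
from h import *
st()
p0=[.42993,-.15311,.142];e0=[-90,0,-1.72]
up=[.42993,-.15311,.20];up2=[.42993,-.15311,.29]; s=[.4823,-.3433,.29]; es=[-90,0,-12.6]
plan(p0,e0,[(up,e0,5),(up2,e0,4),(s,es,9),(s,es,2)])
E
```

```text
t 19.5667 tcp [ 0.4296 -0.153   0.1413] [-9.00e+01  8.00e-02 -1.72e+00] F [ 0.44 -0.01 -1.72] M [ 0.04  0.07 -0.08] q [-31.1  -3.7  46.5 117.6   3.   65.1 102.4]
toe rack [ 0.0123 -0.1798  0.084 ]
[[0,-11.6,0,0,0,0],[0,-23.2,0,0,0,0],[0,-34.8,0,0,0,0],[0,-46.4,0,0,0,0],[0,-58,0,0,0,0],[0,-80.5,0,0,0,0],[0,-103,0,0,0,0],[0,-125.5,0,0,0,0],[0,-148,0,0,0,0],[6.5,-148,-20.9,0,1.2,0],[12.9,-148,-41.9,0,2.4,0],[19.4,-148,-62.8,0,3.6,0],[25.8,-148,-83.8,0,4.8,0],[32.3,-148,-104.7,0,6,0],[38.7,-148,-125.7,0,7.3,0],[45.2,-148,-146.6,0,8.5,0],[51.6,-148,-167.6,0,9.7,0],[58.1,-148,-188.5,0,10.9,0],[58.1,-148,-188.5,0,10.9,0],[58.1,-148,-188.5,0,10.9,0]]
end [0.48235, -0.34327, 0.29] [-90.0, 0.0, -12.62]
```

>>> {"api": "move_arm", "payload": {"moves": [[0,-11.6,0,0,0,0],[0,-23.2,0,0,0,0],[0,-34.8,0,0,0,0],[0,-46.4,0,0,0,0],[0,-58,0,0,0,0],[0,-80.5,0,0,0,0],[0,-103,0,0,0,0],[0,-125.5,0,0,0,0],[0,-148,0,0,0,0],[6.5,-148,-20.9,0,1.2,0],[12.9,-148,-41.9,0,2.4,0],[19.4,-148,-62.8,0,3.6,0],[25.8,-148,-83.8,0,4.8,0],[32.3,-148,-104.7,0,6,0],[38.7,-148,-125.7,0,7.3,0],[45.2,-148,-146.6,0,8.5,0],[51.6,-148,-167.6,0,9.7,0],[58.1,-148,-188.5,0,10.9,0],[58.1,-148,-188.5,0,10.9,0],[58.1,-148,-188.5,0,10.9,0]]}}

```text
time_s: 21.23
tool_pos: [0.4818, -0.344, 0.2888]
tool_rot: [-90.1, 0.2, -12.7]
force: [-0.4, 0.3, -3.6]
grip_width: 0.026
```

```bash
python3 - <<'E'
from h import *
Q=[];D=[]
for c in("scene","side"):
    p,d=read_camera(c); cv2.imwrite(f"pics/{c}9.png",p[:,:,::-1]);P,m=cloud(c,d);Q.append(P[m])
o=st(); org,R=toolhook(o)
for q in Q+[np.vstack(Q)]:
    x,f,n=fithook(q,org,R); print(np.round(x[:3]*1000,1),np.degrees(x[3:]),f,n)
    print(fitcrate(q))
# stand uprights fit at original location (empty stand)
q=np.vstack(Q); 
def loc(q,x,y,a):
    c,s=np.cos(a),np.sin(a);return np.stack([c*(q[:,0]-x)+s*(q[:,1]-y),-s*(q[:,0]-x)+c*(q[:,1]-y),q[:,2]],-1)
k=loc(q,.4822,-.3435,np.radians(-12.6)); k=k[np.all((k>[-.13,-.05,-.01])&(k<[.13,.05,.13]),-1)]
b=k[(k[:,2]>.003)&(k[:,2]<.010)]; print("base",np.percentile(b[:,0],[1,2,50,98,99]),np.percentile(b[:,1],[1,2,50,98,99]))
for xc in(-.08,.1):
    u=k[(k[:,2]>.03)&(k[:,2]<.12)&(np.abs(k[:,0]-xc)<.015)]; print(xc,len(u),np.percentile(u[:,0],[2,50,98]),np.percentile(u[:,1],[2,50,98]),u[:,2].max())
    u2=u[u[:,2]>.095]; print(u2[:,1].round(4)[:60])
E
```

```text
t 21.3333 tcp [ 0.4825 -0.3421  0.2892] [-8.993e+01  6.000e-02 -1.256e+01] F [ 0.12  0.21 -2.97] M [-0.01  0.06 -0.03] q [-15.4  15.   58.5  88.6 -12.9  83.7 121.1]
toe rack [ 0.0675 -0.4029  0.232 ]
[-1.9 -2.5 -0.5] [ 0.02792417  0.20345398 -0.30095722] 0.0011420458707116696 304
(array([-0.0054, -0.1779,  0.0007]), np.float64(0.0011825201441569599), 400)
[-0.2 -0.4 -1.4] [ 0.11309136  0.21325287 -0.11876762] 0.0006954433057130568 553
(array([-0.0063, -0.1791,  0.0028]), np.float64(0.0004408249315147447), 295)
[-0.6 -0.7 -1.3] [-0.34478595  0.15431631 -0.21692934] 0.00104617009631992 857
(array([-0.0057, -0.1788,  0.0064]), np.float64(0.0008858631507459794), 695)
base [-0.10959025 -0.10771328 -0.00303214  0.09940009  0.10367894] [-0.03619787 -0.03474867 -0.00339266  0.03453509  0.03694389]
-0.08 338 [-0.09469124 -0.09231889 -0.08605069] [-0.02141091 -0.0006002   0.01946121] 0.11148812000804972
[-0.0222 -0.0224 -0.0169 -0.0177 -0.0162 -0.0147 -0.0154 -0.0129 -0.0142
 -0.0143 -0.0108 -0.0098 -0.0085  0.0197  0.0206  0.0155  0.0191  0.022
  0.0147  0.0239  0.0201  0.019   0.0214  0.0177
[... 181 characters left out ...]
.0119  0.0111  0.0098  0.009   0.0094  0.0075 -0.008  -0.0081
 -0.011  -0.0139 -0.0147 -0.0154 -0.0099 -0.0126]
0.1 332 [0.08519122 0.08732936 0.09390209] [-0.01985722 -0.00034018  0.01965858] 0.10949942225268697
[-0.0226 -0.0167 -0.0181 -0.0139 -0.0155 -0.0172 -0.0147 -0.0128 -0.0126
 -0.0113 -0.0119 -0.0113 -0.008  -0.0078  0.0115  0.0188  0.0198  0.0146
  0.0212  0.0239  0.023   0.022   0.0188  0.0196  0.0233  0.0201  0.0179
  0.0174  0.0167  0.0194  0.0185  0.0165  0.0159  0.0155  0.0151  0.0129
  0.0151  0.0135  0.0132  0.0116  0.0119  0.0115  0.01    0.0108  0.0099
  0.0088  0.007   0.006  -0.0083 -0.0092 -0.0115 -0.0138 -0.0164 -0.0096
 -0.0108 -0.0133 -0.0149 -0.0186 -0.0197 -0.0198]
```

View pics/side9.png

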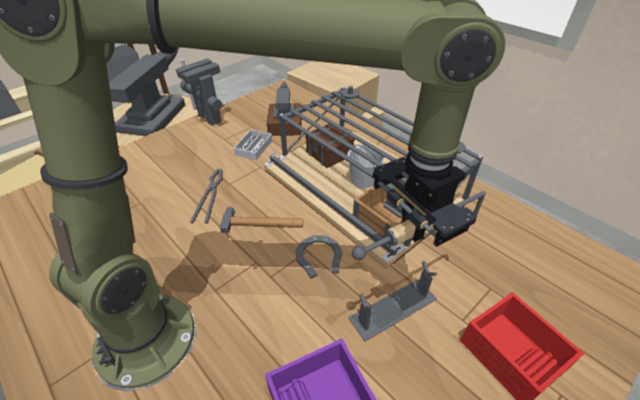

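```bash
python3 - <<'E'
from h import *
def loc(q,x=.4822,y=-.3435,a=np.radians(-12.6)):
    c,s=np.cos(a),np.sin(a);return np.stack([c*(q[:,0]-x)+s*(q[:,1]-y),-s*(q[:,0]-x)+c*(q[:,1]-y),q[:,2]],-1)
for c in("scene","side"):
    P=np.load(c+"_P.npy").reshape(-1,3);im=cv2.imread(f"pics/{c}0.png").reshape(-1,3).astype(int)
    k=loc(P); m=np.all((k>[-.16,-.05,.02])&(k<[.22,.05,.13]),-1);k=k[m];col=im[m]
    hd=(k[:,2]>.09)&(col[:,2]>130)&(np.abs(k[:,1])<.02)
    print(c,"handle light x",np.percentile(k[hd][:,0],[1,5,50,95,99]),np.percentile(k[hd][:,1],[5,95]),hd.sum())
    kn=(k[:,0]<-.10)&(k[:,2]>.075); print(" knob",np.percentile(k[kn][:,0],[0,2,50,98,100]),kn.sum())
    t=(k[:,0]>.15)&(k[:,2]>.02); print(" toe x",np.percentile(k[t][:,0],[2,50,98,100]),t.sum())
    for xc in(-.085,.095):
        u=k[(k[:,2]>.03)&(k[:,2]<.085)&(np.abs(k[:,0]-xc)<.02)]; 
        if len(u): print(" upr",len(u),np.percentile(u[:,0],[2,25,50,75,98]))
    d=np.load(c+"0.npy")
E
```

```text
scene handle light x [-0.05006872 -0.04468567  0.00147688  0.04548229  0.0504052 ] [-0.00986287  0.01105306] 155
 knob [-0.1369217  -0.13689385 -0.12088031 -0.10279105 -0.10198922] 47
 toe x [0.15102554 0.18586165 0.19341733 0.1936185 ] 75
 upr 59 [-0.09498153 -0.08980026 -0.08795133 -0.08739754 -0.08611016]
 upr 51 [0.08537264 0.0887278  0.09177755 0.09269819 0.09335011]
side handle light x [-0.06227897 -0.04789154 -0.00163685  0.04805492  0.11531668] [-0.0130288   0.00980529] 572
 knob [-0.13800428 -0.13754322 -0.12601534 -0.10159881 -0.10004867] 144
 toe x [0.15047013 0.18507169 0.1903276  0.19265791] 124
 upr 137 [-0.09482277 -0.09396728 -0.09337933 -0.09232046 -0.08687455]
 upr 130 [0.0844743  0.08568968 0.0865596  0.08780841 0.09346326]
```

>>> {"api": "move_arm", "payload": {"moves": [[0,15,-0.2,0,0,0],[0,40,-0.2,0,0,0],[0,70,-0.2,0,0,0],[0,100,-0.2,0,0,0],[0,130,-0.2,0,0,0],[0,155,-0.2,0,0,0],[0,170,-0.2,0,0,0],[0,180,-0.2,0,0,0],[0,184,-0.2,0,0,0],[0,187,-0.2,0,0,0],[0,189,-0.2,0,0,0],[0,191,-0.2,0,0,0],[0,192,-0.2,0,0,0],[0,192,-0.2,0,0,0],[0,192,-0.2,0,0,0]]}}

```text
time_s: 22.58
tool_pos: [0.4828, -0.3434, 0.098]
tool_rot: [-90.0, -0.0, -12.6]
force: [0.1, -0.8, -2.3]
grip_width: 0.0256
```

```bash
python3 - <<'E'
from h import *
Q=[]
for c in("scene","side"):
    p,d=read_camera(c); cv2.imwrite(f"pics/{c}10.png",p[:,:,::-1]);P,m=cloud(c,d);Q.append(P[m])
st()
E
```

```text
t 22.6833 tcp [ 0.4828 -0.3433  0.0979] [-9.00e+01 -3.00e-02 -1.26e+01] F [-0.2   0.38 -3.05] M [0.09 0.09 0.02] q [-10.4  24.5  53.4 102.3 -21.8  64.2 127.6]
toe rack [ 0.0679 -0.4044  0.041 ]
```

View pics/side10.png

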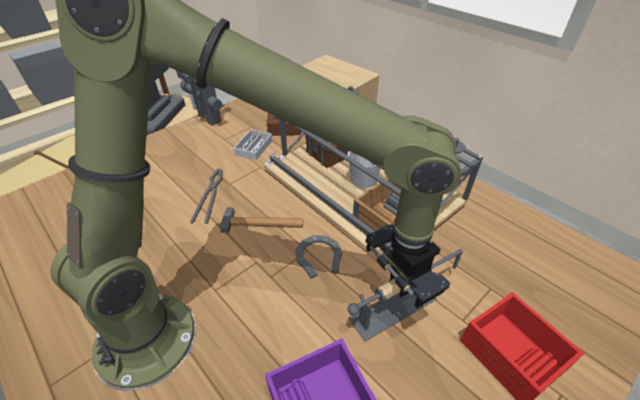

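Now lower the last ~10 mm gently.

>>> {"api": "move_arm", "payload": {"moves": [[-0.5,2,-0.5,0,0,0],[-0.5,4,-0.5,0,0,0],[-0.5,6,-0.5,0,0,0],[-0.5,7,-0.5,0,0,0],[-0.5,8,-0.5,0,0,0],[-0.5,9,-0.5,0,0,0],[-0.5,10,-0.5,0,0,0],[-0.5,10,-0.5,0,0,0],[-0.5,10,-0.5,0,0,0]]}}

```text
time_s: 23.43
tool_pos: [0.4821, -0.3435, 0.0876]
tool_rot: [-90.0, -0.0, -12.6]
force: [-0.6, 0.4, -2.5]
grip_width: 0.0256
```

>>> {"api": "move_arm", "payload": {"moves": [[0,0.5,0,0,0,0],[0,1,0,0,0,0],[0,1.3,0,0,0,0],[0,1.3,0,0,0,0],[0,1.3,0,0,0,0]]}}

```text
time_s: 23.85
tool_pos: [0.4821, -0.3437, 0.0874]
tool_rot: [-90.0, -0.0, -12.6]
force: [-2.3, 3.4, 6.5]
grip_width: 0.0254
```

>>> {"api": "move_arm", "payload": {"moves": [[0,-1,0,0,0,0],[0,-1,0,0,0,0],[0,-1,0,0,0,0],[0,-1,0,0,0,0]], "claw": 32}}

```text
time_s: 24.18
tool_pos: [0.4822, -0.3437, 0.0873]
tool_rot: [-90.0, -0.0, -12.6]
force: [0.8, 0.1, 0.6]
grip_width: 0.0313
```

>>> {"api": "move_arm", "payload": {"moves": [[0,0,0,0,0,0],[0,0,0,0,0,0],[0,0,0,0,0,0],[0,0,0,0,0,0],[0,0,0,0,0,0],[0,0,0,0,0,0],[0,0,0,0,0,0],[0,0,0,0,0,0],[0,0,0,0,0,0],[0,0,0,0,0,0]], "claw": 70}}

```text
time_s: 25.02
tool_pos: [0.4821, -0.3436, 0.0872]
tool_rot: [-90.0, -0.0, -12.6]
force: [-1.0, 0.8, -0.2]
grip_width: 0.0698
```

>>> {"api": "move_arm", "payload": {"moves": [[0,-5,0,0,0,0],[0,-15,0,0,0,0],[0,-30,0,0,0,0],[0,-55,0,0,0,0],[0,-85,0,0,0,0],[0,-120,0,0,0,0],[0,-155,0,0,0,0],[0,-190,0,0,0,0],[0,-200,0,0,0,0],[0,-200,0,0,0,0]]}}

```text
time_s: 25.85
tool_pos: [0.4831, -0.3452, 0.2916]
tool_rot: [-90.1, -0.4, -12.6]
force: [-0.4, -0.3, -0.4]
grip_width: 0.0701
```

```bash
python3 - <<'E'
from h import *
Q=[]
for c in("scene","side"):
    p,d=read_camera(c); cv2.imwrite(f"pics/{c}11.png",p[:,:,::-1]);P,m=cloud(c,d);Q.append(P[m])
st()
org=np.array([.4822,-.3435,.095]);R=Rn.from_euler('xyz',[0,0,-12.6],degrees=True)
for q in Q+[np.vstack(Q)]:
    q2=q[q[:,2]>.085]
    x,f,n=fithook(q2,org,R); print(np.round(x[:3]*1000,1),np.degrees(x[3:]),f,n); print(fitcrate(q))
P0=np.vstack([np.load(c+"_P.npy").reshape(-1,3) for c in("scene","side")])
x,f,n=fithook(P0[P0[:,2]>.085],org,R); print("orig",np.round(x[:3]*1000,1),np.degrees(x[3:]),f,n)
E
```

```text
t 25.95 tcp [ 0.4818 -0.3435  0.2872] [-8.997e+01 -2.000e-02 -1.260e+01] F [ 0.3   0.09 -0.08] M [ 0.    0.05 -0.01] q [-15.5  15.1  58.8  88.8 -13.   83.4 121.3]
toe rack [ 0.0669 -0.4046  0.2303]
[-2.2 -0.4  0.7] [ 1.330671   -0.09496945 -0.12528   ] 0.002108690647038242 245
(array([-0.0055, -0.1782,  0.0033]), np.float64(0.0011567292848668313), 398)
[-0.4  0.3 -0.5] [1.49722754 0.03751613 0.02788797] 0.0020662541228373362 578
(array([-0.0063, -0.1793, -0.0009]), np.float64(0.001130418040111441), 322)
[-0.6  0.2 -0.3] [ 1.77581191e+00 -4.02248545e-04  2.85541466e-02] 0.002133721157715759 823
(array([-0.0059, -0.1789,  0.0071]), np.float64(0.0011773366415073795), 720)
orig [ 0.1  0.3 -0.3] [ 1.86901735 -0.07304111 -0.04074047] 0.002150125980706851 811
```

View pics/side11.png

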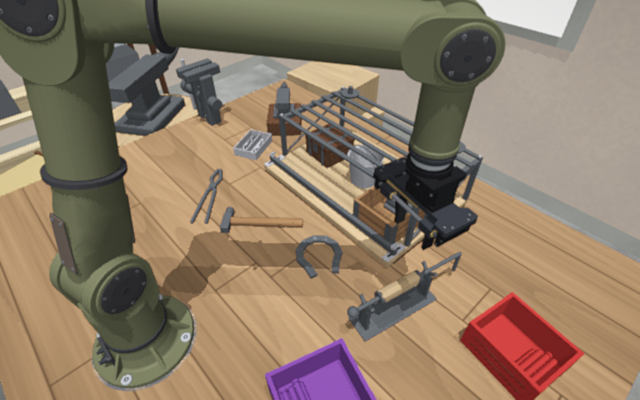

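View pics/scene11.png

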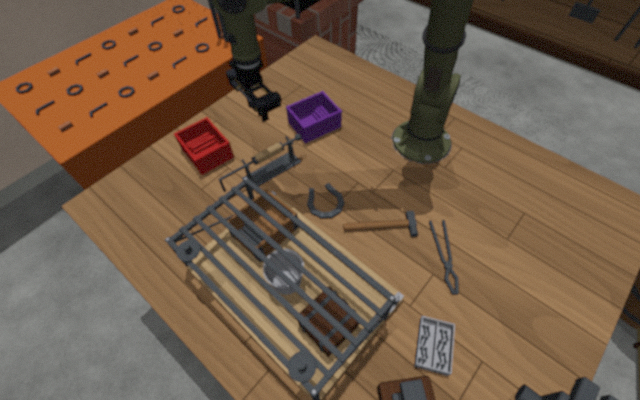

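```bash
python3 - <<'E'
from h import *
print(job.sign_off())
E
```

```text
the job is handed in; nothing more can be done
None
```

I drew the crate forward with the hook until it was snug and square against the stop bar, laid the hook back in its stand, and handed the job in at about 26 s of the 64.

- **Draw:** The hook went in leaned 48° above the crate and was turned upright behind the lip. Dragging the crate took about 4 N. At the bar the force climbed to about 9 N and the hook stopped advancing. The gripper stayed clear of the crate throughout.
- **Crate check:** After I let go, the crate's front measured 5.5 to 6.3 mm in front of the rack's origin (x = -5.5 to -6.3). The bar's far face measured about x = -6. In the last pictures the turn from square was -0.001 to +0.007 rad depending on which camera I used, against -0.09 at the start.
- **Hook check:** It lies in both notches within about 1 mm of where it lay before. One check disagreed: the stand's uprights put its seat about 9 mm further back along the hook than where the hook first lay. I put the hook back where it had lain.
- **Rest of the scene:** The gripper is clear above the stand. The other things look unmoved in the last pictures, though I did not measure them.

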